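# Shut the drying cabinet with the hooked pole

## Task

Put the long plaster pod into the drying cabinet, lowering it onto the slatted rack rather than dropping it. Then take the hooked pole from its rest, hook it through the ring eye of the open roof flap and gently swing the flap fully shut with it, never touching the flap by hand and not letting it slam. Only when it is fully shut unhook the pole and lay it back in the forks of its rest; leave the other plaster casts where they are.

Things in the scene. Friction and masses are not known exactly. Their poses are not given: they have to be found in the camera images.
- pod_center (a point): Centre of the plaster pod to be dried: off-white, the longest and slimmest of the four loose casts, 92 mm long, 38 mm wide, 33 mm high, a smooth spindle lying on its side. Its long axis is its own y; grasp it across its x (38 mm) from above. The point is half-way up; about 0.1 kg.
- cabinet: Drying cabinet, a fixed plywood box without a front door: 170 mm deep (x), 220 mm wide (y), walls 115 mm high and 9 mm thick, open at the top under the roof flap; five dark round vent holes mark its front. Origin: centre of its underside, on the table; x points from the front to the hinge side at the back, y to its left, z up. Inside it is 152 x 202 mm down to the rack.
- rack (a point): Centre of the top of the slatted wooden rack inside the cabinet, 43 mm above the table and 72 mm below the rim. Axes as the cabinet's.
- flap_hinge (a point): Middle of the flap's hinge line, on the cabinet's back wall, 120 mm above the table; the line runs along the cabinet's y. Axes as the cabinet's (do not turn with the flap).
- flap (a joint): Opening angle of the roof flap, rad: 0 is shut (lying level on the walls), about 1.57 upright, limit 1.9; it starts near upright. The flap is a light plywood panel 172 mm long from the hinge line to its free edge, 220 mm wide, 8 mm thick, with three slats on its outer face and the ring eye on its free edge; it has a friction hinge that stays where it is left; about 1 to 2 N at the eye move it.
- flap_eye (a point): Centre of the steel ring eye at the middle of the flap's free edge, 202 mm from the hinge line. The hole is 40 mm across, the wire 6 mm thick; the hole's axis is parallel to the hinge line (y), so a bar along y passes through at every angle of the flap. At angle q it stands 202*cos(q) mm in front (-x) of the hinge line and 202*sin(q) mm above it.
- pole_handle (a point): Centre (half-way up) of the hooked pole's wooden handle: 100 mm long (x), 22 x 22 mm square; the balance point is about 15 mm ahead of it. A steel rod of 8 mm leaves its front end (+x) in line with it; 130 mm ahead of this point the rod is bent square to the pole's left (+y), that bent end reaching 60 mm to the left, level with the handle. z is up as it lies in the rest; 0.09 kg. It starts lying in the rest, free to lift straight up.
- hook_mid (a point): Middle of the pole's bent end: 130 mm ahead (+x) and 34 mm left (+y) of pole_handle, at the same height. The bent end runs along y from 10 mm to 60 mm left of the handle's axis. Axes as the pole's.
- rest_seat (a point): Where the centre of the handle (pole_handle) lies when the pole is in its rest, 61 mm above the table. The rest is a fixed board 130 x 70 mm with two forked posts, 12 mm thick, 37 mm either side of this point along x; x runs along the lying pole towards its hook. The forks bear the handle from below at 50 mm height; their prongs rise to 69 mm, 30 mm apart at the seat and 35 mm at their tips, so 4 to 6 mm clear of the handle either side.
- egg_center (a point): Centre of a plaster egg, 44 x 52 x 39 mm: bystander, leave alone.
- lemon_center (a point): Centre of a plaster lemon, 44 x 69 x 39 mm, with a pointed end: bystander, leave alone.
- acorn_center (a point): Centre of a plaster acorn, 45 x 61 x 40 mm: bystander, leave alone.
- pod: The plaster pod itself; origin at the middle of its underside, 16 mm below pod_center.
Mind the look-alikes: they are no part of the job. Of the things that look like the part that bears pole_handle, the larger one is meant.

How it is judged:
By the outcome, as a careful person would: the job done as asked, in the order asked, and still so for the second after the job is handed in, with the robot touching nothing.
It also fails if it takes over 72 s, if anything falls off the work surface, if the arm or the gripper's body presses on something with over 40 N, if the wrist force passes 120 N, or if a joint passes its speed limit or range.

## Robot

A 7-joint arm with a two-finger parallel gripper is mounted at the origin on a cart in front of the work surface, level with it; the furniture and walls round the work are solid. World frame = base frame: x ahead of the robot, y to its left, z up, the work surface at z = 0. Lengths are in m, angles in degrees, forces in N, time in s.
With the tool pointing down it reaches from about 0.35 to 0.9 m from the base axis. Payload 7.2 kg.
Tool frame: the origin (TCP) lies midway between the tips of the shut fingers; the grasp point (between the pads) lies 19 mm behind it (env.pinch_z is the z of the grasp point in the tool frame, in m); z points along the fingers, y is the line along which they close (so a half turn about z gives the same grasp; the last joint's range is limited). The gripper opens to 88 mm and grips with 3 to 60 N. Pads are 20 mm wide; open, the fingers measure 115 mm over their backs; the gripper's body (75 mm by 178 mm) begins 61 mm behind the grasp point.
Start: joints at [68.342, 23.554, -0.728, 91.456, 0.321, 64.991, -4.71], TCP at [0.191, -0.595, 0.223] pointing down, gripper open.
Joint ranges: [-169.25, 169.25], [-16.82, 113.86], [-84.01, 82.57], [7.8, 145.47], [-59.2, 239.2], [7.22, 106.19], [-163.78, 163.78]. Speed limits (degrees/s): [136.94, 136.94, 172.46, 172.46, 180, 180, 180].

## Interface

Orientations are given as a 3x3 rotation matrix whose columns are the frame's x, y, z axes.
In Python, from station import env, snapshot, finish_job, spot_in, masks_of, spot_point gives the robot as it stands.
- The arm moves only by the tool carry_out, never from a script. Its argument "motion" is a list of rows, each a list of 7 numbers: the shift along the tool's x, y, z in units of 0.04 m (1.0 is 0.04 m), then the turn, a rotation vector about the tool's x, y, z in units of 5 degrees (1.0 is 5 degrees), then the opening, from 0 (shut) to 1 (fully open). A call has 1 to 20 rows; each row shifts and turns the commanded pose from where the row before left it, along the tool's axes as they then stand; what a row does not reach is not made up. A row lasts 1/10 s, in which the tool goes at most 50 mm and 8.59 degrees, less where a joint would pass 70% of its speed; a pose out of reach is approached as far as the arm can. A call with a number of a shift or a turn outside -1 to 1 is refused whole. A call with a gripper value outside its range is refused whole. The fingers move at their own pace and stop on an object; "force" is the grip in N (left out, the last holds). Time passes only in rows, so rows that do not move let the fingers close. It gives the time, the measured TCP pose, the force, the opening and the grip force at its end, in the units of the state.
- env.state(): the state, without advancing time (a new reading comes with each control period).
- snapshot(name): name is "scene" or "top" or "wrist"; returns a dict with "color" (480x640x3 uint8, red, green, blue), "intrinsics" (3x3 intrinsics, pixels), "origin" and "rotation" of the camera in the world. Camera axes: x right, y down, z forward; pixel columns grow to the right and rows downward; lengths in m; the calibration is good to about 2 mm. A picture is of the moment at which its call begins. There is no depth.
- finish_job(): hands the job in; it is judged then, once.
Trained networks look in the newest picture that a camera, given by its name, has taken for a name from the list of things; names that differ only in an ending like _2 or _b are one class to them, and where a whole thing is asked for, a point or a joint stands for the part that bears it (a point fixed in the world has none). Each returns a list of dicts, best first, with "conf" (0 to 1); they miss things now and then, are a little off and sometimes report something else, mostly with a low value. They report only what shows in the picture. A call takes as long as a camera call. They do not tell look-alikes from the thing itself.
- spot_in(camera, thing): "xyz" ([x, y, z] in m, in world coordinates, good to about 4 mm: the middle of the surface that is visible of it).
- masks_of(camera, thing): "region" (480x640 bool, what is visible of it).
- spot_point(camera, thing): "xyz" ([x, y, z] in m, in world coordinates, good to about 4 mm: a listed point, or the origin of a listed thing).
The state is a dict: "clock": time; "joints": joint angles; "qd": joint speeds; "tau": joint torques, N m; "position": TCP position; "tcp_rot": TCP orientation; "force": force on the tool from outside, world axes, zero at the start; "wrist_torque": the same for the moment, N m; "grip_width": finger opening in m; "grasp_force": force on a finger pad.
Only numpy, scipy, OpenCV 4.12 (cv2) and the standard library are available. Lean on these libraries where they do the work, as an engineer would, in place of code of your own. Each camera call takes 0.05 s, during which the arm holds its last target. There are 200 camera calls.

## Working session

There is one attempt and no reset: what is moved stays moved. The work goes in short steps, Python scripts to look and compute and a tool call to move; the robot and the scene stay as the last step left them, time stands still between calls to the robot, and variables do not carry over. Pictures are saved under pics/ and viewed, at most 11 in all, crops included, and the job is handed in when it is done.

Besides the shell and the picture viewer there is one more tool, called after "Call:" as name(argument=value, ...), one argument or row to a line, values as JSON. carry_out: Moves the arm, as the interface text tells. Its arguments: {"type":"object","properties":{"motion":{"type":"array"},"force":{"type":"number"}},"required":["motion"]}

```bash
mkdir -p pics; ls; python3 - <<'E'
from station import *
import cv2,numpy as np
for c in ["scene","top"]:
    s=snapshot(c); cv2.imwrite(f"pics/{c}0.png",s["color"][:,:,::-1])
    print(c,s["origin"].round(3) if hasattr(s["origin"],'round') else s["origin"])
    for t in ["pod_center","cabinet","rack","flap_hinge","flap_eye","pole_handle","hook_mid","rest_seat","egg_center","lemon_center","acorn_center"]:
        print(t,[(np.round(d["xyz"],3).tolist(),round(d["conf"],2)) for d in spot_point(c,t)])
print(env.state(),env.pinch_z)
E
```

```text
pics
scene [0.117 0.541 0.829]
pod_center []
cabinet [([0.645, -0.202, 0.002], 0.78)]
rack [([0.65, -0.198, 0.04], 0.85)]
flap_hinge [([0.724, -0.232, 0.118], 0.9)]
flap_eye [([0.696, -0.221, 0.32], 0.76)]
pole_handle [([0.353, 0.209, 0.011], 0.8), ([0.466, 0.003, 0.06], 0.76), ([0.649, -0.2, 0.002], 0.33)]
hook_mid [([0.462, 0.139, 0.063], 0.91), ([0.452, 0.206, 0.007], 0.6)]
rest_seat [([0.468, 0.001, 0.063], 0.95)]
egg_center [([0.624, 0.263, 0.023], 0.79)]
lemon_center [([0.616, 0.388, 0.018], 0.89), ([0.612, 0.143, 0.016], 0.25)]
acorn_center [([0.521, 0.336, 0.021], 0.78), ([0.618, 0.387, 0.018], 0.28)]
top [0.335 0.081 1.545]
pod_center [([0.612, 0.141, 0.018], 0.64), ([0.469, 0.005, 0.067], 0.62)]
cabinet [([0.647, -0.198, -0.0], 0.73)]
rack [([0.646, -0.203, 0.04], 0.67), ([0.626, 0.259, 0.019], 0.59)]
flap_hinge [([0.727, -0.234, 0.119], 0.57)]
flap_eye [([0.696, -0.221, 0.32], 0.91), ([0.648, -0.202, 0.041], 0.58)]
pole_handle [([0.468, 0.007, 0.067], 0.93), ([0.349, 0.211, 0.006], 0.52)]
hook_mid [([0.455, 0.202, 0.006], 0.73)]
rest_seat [([0.466, 0.003, 0.059], 0.59), ([
[... 280 characters left out ...]
26701]), 'qd': array([-0.06412431, -0.01847   , -0.03844894,  0.02233065,  0.04747467,
       -0.02334757, -0.00989497]), 'tau': array([ 1.99825677e-04, -5.87751567e+01,  6.40845280e-01, -2.91386157e+01,
       -5.38434251e-02,  1.04275162e-02,  9.43092618e-05]), 'position': array([ 0.19055985, -0.59525888,  0.22265006]), 'tcp_rot': array([[ 9.52374253e-01,  3.04931602e-01,  3.15927434e-05],
       [ 3.04931603e-01, -9.52374252e-01, -3.15511446e-05],
       [ 2.04671744e-05,  3.96821236e-05, -9.99999999e-01]]), 'force': array([-0.63164734,  0.57976453,  0.57007124]), 'wrist_torque': array([-0.00640851,  0.02794471, -0.02090617]), 'grasp_force': 0.0, 'grip_width': 0.08763641257948349} -0.0187
```

View pics/scene0.png

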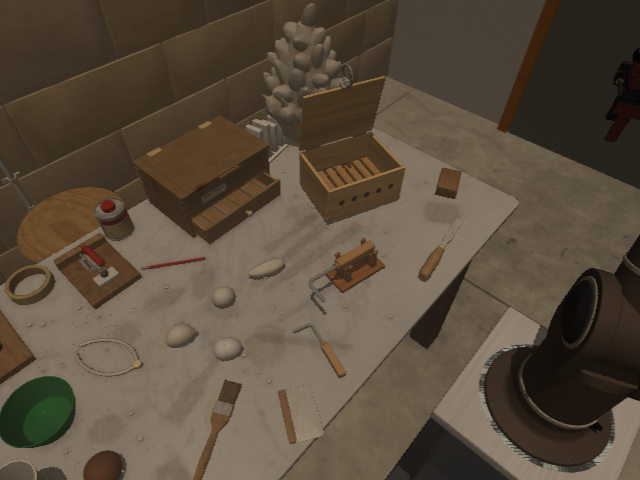

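View pics/top0.png

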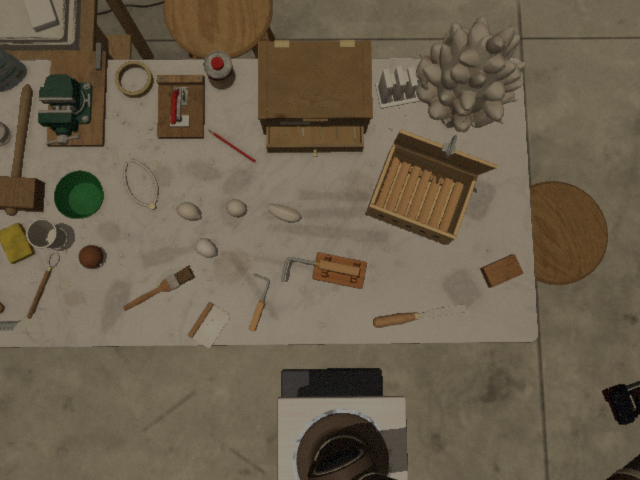

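The scene picture shows these candidates:
- **Pod:** (267,268) is the longest and slimmest cast. The egg (224,297), lemon (181,334) and acorn (229,348) are the bystanders.
- **Pole:** the large one lies in its rest at (355,255). The loose small hook at (325,350) is the look-alike.
- **Box:** the cabinet with the flap is at (350,175). The drawer chest at (205,175) is not it.

Next I'll measure the directions and check the choice in one crop.

```bash
cat > h.py <<'E'
from station import *
import cv2,numpy as np
def ray(s,uv,z):
    uv=np.atleast_2d(uv).astype(float)
    d=np.c_[uv,np.ones(len(uv))]@np.linalg.inv(s["intrinsics"]).T@np.array(s["rotation"]).T
    o=np.array(s["origin"]); return o+d*((z-o[2])/d[:,2])[:,None]
def proj(s,p):
    q=(np.atleast_2d(p)-s["origin"])@np.array(s["rotation"])@np.array(s["intrinsics"]).T
    return q[:,:2]/q[:,2:]
def rect(s,m,z):
    v,u=np.nonzero(m); p=ray(s,np.c_[u,v],z)[:,:2]
    c,wh,a=cv2.minAreaRect((p*1000).astype(np.float32))
    w=np.linalg.eigh(np.cov(p.T))[1][:,1]
    return np.round(c,1),np.round(wh,1),round(a,1),"pca yaw",round(np.degrees(np.arctan2(w[1],w[0])),1),"mean",p.mean(0).round(4)
E
python3 - <<'E'
from h import *
for c in ["top","scene"]:
    s=snapshot(c)
    for t,z in [("pod",.016),("pole_handle",.065),("cabinet",.115),("rack",.043),("flap",.115)]:
        for d in masks_of(c,t)[:2]: print(c,t,round(d["conf"],2),d["region"].sum(),rect(s,d["region"],z))
    for t in ["hook_mid","pole_handle","pod","pod_center","flap_eye","flap_hinge","cabinet","rest_seat"]:
        print(t,[(np.round(d["xyz"],3).tolist(),round(d["conf"],2)) for d in spot_point(c,t)][:2])
s=snapshot("top"); a=cv2.resize(s["color"][120:300,255:500,::-1],None,fx=3.2,fy=3.2,interpolation=cv2.INTER_CUBIC)
cv2.imwrite("pics/crop1.png",a)
E
```

```text
top pod 0.84 361 (array([613.7, 142.1]), array([81.2, 37.7]), 70.9, 'pca yaw', np.float64(69.0), 'mean', array([0.6132, 0.14  ]))
top pole_handle 0.8 495 (array([469.5,  50.4]), array([ 48.4, 189. ]), 1.8, 'pca yaw', np.float64(83.2), 'mean', array([0.4692, 0.0324]))
top pole_handle 0.59 285 (array([380.3, 199. ]), array([ 23. , 130.2]), 76.6, 'pca yaw', np.float64(162.8), 'mean', array([0.3691, 0.2009]))
top cabinet 0.88 8601 (array([ 663.9, -219.7]), array([249. , 265.7]), 65.3, 'pca yaw', np.float64(128.1), 'mean', array([ 0.657 , -0.2048]))
top rack 0.71 8822 (array([ 682.2, -239. ]), array([270.8, 276.8]), 67.8, 'pca yaw', np.float64(128.1), 'mean', array([ 0.6739, -0.2205]))
top flap 0.59 1590 (array([ 750. , -258.9]), array([250. ,  69.4]), 67.6, 'pca yaw', np.float64(69.4), 'mean', array([ 0.7396, -0.2521]))
hook_mid [([0.463, 0.14, 0.058], 0.85), ([0.452, 0.205, 0.005], 0.74)]
pole_handle [([0.352, 0.212, 0.01], 0.76), ([0.469, 0.007, 0.065], 0.73)]
pod [([0.524, 0.342, 0.021], 0.71), ([0.616, 0.142, -0.001], 0.59)]
pod_center [([0.612, 0.143, 0.022], 0.96)]
flap_eye [([0.69
[... 810 characters left out ...]
', array([ 0.6916, -0.2331]))
scene rack 0.8 10767 (array([ 800.2, -382.6]), array([293.6, 781.8]), 43.0, 'pca yaw', np.float64(130.4), 'mean', array([ 0.7455, -0.3065]))
scene flap 0.7 4251 (array([ 835.4, -377.6]), array([223.6, 479.2]), 28.9, 'pca yaw', np.float64(104.2), 'mean', array([ 0.8123, -0.354 ]))
hook_mid [([0.447, 0.205, 0.008], 0.98), ([0.464, 0.141, 0.062], 0.86)]
pole_handle [([0.35, 0.209, 0.01], 0.76), ([0.464, 0.004, 0.06], 0.62)]
pod [([0.616, 0.143, 0.003], 0.78)]
pod_center [([0.613, 0.145, 0.018], 0.56)]
flap_eye [([0.695, -0.224, 0.318], 0.73)]
flap_hinge [([0.724, -0.229, 0.116], 0.8)]
cabinet [([0.65, -0.202, 0.003], 0.61)]
rest_seat [([0.468, 0.002, 0.061], 0.75)]
```

View pics/crop1.png

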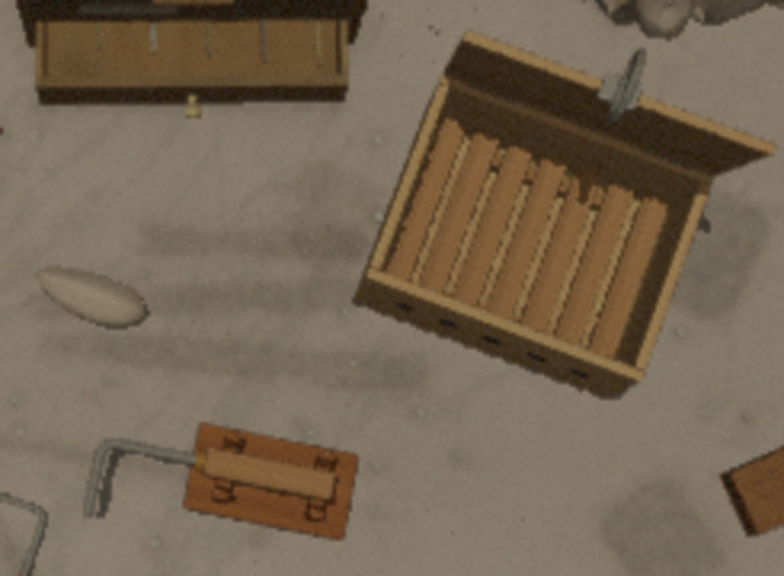

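Call:
carry_out(
  motion=[
    [0.3,-0.3,0,0,0,0,1],
    [0.6,-0.5,0,0,0,0,1],
    [0.8,-0.7,0,0,0,0,1],
    [0.8,-0.75,0,0,0,0,1],
    [0.85,-0.8,0,0,0,0,1],
    [0.85,-0.8,0,0,0,0,1],
    [0.85,-0.8,0,0,0,0,1],
    [0.85,-0.8,0,0,0,0,1],
    [0.85,-0.8,0,0,0,0,1],
    [0.85,-0.8,0,0,0,0,1],
    [0.85,-0.8,0,0,0,0,1],
    [0.85,-0.8,0,0,0,0,1],
    [0.85,-0.8,0,0,0,0,1],
    [0.85,-0.8,0,0,0,0,1],
    [0.85,-0.75,0,0,0,0,1],
    [0.85,-0.75,0,0,0,0,1],
    [0.85,-0.7,0,0,0,0,1],
    [0.8,-0.7,0,0,0,0,1],
    [0.75,-0.7,0,0,0,0,1],
    [0.68,-0.59,0,0,0,0,1],
  ],
)

```text
clock: 4.65
position: [0.6162, 0.1495, 0.2225]
tcp_rot: [[0.952, 0.306, -0.0], [0.306, -0.952, 0.0], [0.0, -0.0, -1.0]]
force: [0.4, -1.1, 1.1]
grip_width: 0.0879
grasp_force: 0.0
```

Call:
carry_out(
  motion=[
    [0,0,0,0,0,-0.9,1],
    [0,0,0,0,0,-1,1],
    [0,0,0,0,0,-1,1],
    [0,0,0,0,0,-1,1],
    [0,0,0,0,0,-1,1],
    [0,0,0,0,0,-1,1],
    [0,0,0,0,0,-1,1],
    [0,0,0,0,0,-1,1],
    [0,0,0,0,0,-1,1],
    [0,0,0,0,0,-1,1],
    [0,0,0,0,0,-0.5,1],
    [0,0,0,0,0,0,1],
    [0,0,0,0,0,0,1],
  ],
)

```text
clock: 5.95
position: [0.6156, 0.1471, 0.2226]
tcp_rot: [[0.348, 0.938, -0.0], [0.938, -0.348, -0.0], [-0.0, -0.0, -1.0]]
force: [0.0, 0.7, -0.1]
grip_width: 0.088
grasp_force: 0.0
```

```bash
cat >> h.py <<'E'
def need(p,yaw):
    s=env.state(); R=np.array(s["tcp_rot"]); d=R.T@(np.array(p)-s["position"])/.04
    y=np.degrees(np.arctan2(R[1,0],R[0,0]))
    print("t",s["clock"],"pos",s["position"].round(4),"yaw",y.round(2),"shift",d.round(2),"turn z",round(-((yaw-y+180)%360-180)/5,2),"tilt",R[:,2].round(3),"j",s["joints"].round(0))
E
python3 - <<'E'
from h import *
s=snapshot("wrist"); cv2.imwrite("pics/w1.png",s["color"][:,:,::-1])
for t in ["pod_center"]: print([(np.round(d["xyz"],3).tolist(),round(d["conf"],2)) for d in spot_point("wrist",t)])
for d in masks_of("wrist","pod")[:2]: print(d["region"].sum(),rect(s,d["region"],.016))
need([.613,.142,.02],70)
s=snapshot("top")
for a,b,z in [((372,272),(640,377),.115),((208,452),(336,475),.072),((200,423),(357,455),.01),((185,507),(343,540),.01),((372,272),(447,83),.115)]:
    p=ray(s,np.array([a,b])/3.2+[255,120],z); q=p[1]-p[0]; print(p.round(3).tolist(),np.degrees(np.arctan2(q[1],q[0])))
E
```

```text
[([0.617, 0.142, 0.02], 0.71)]
2654 (array([614.1, 141.9]), array([91.1, 37.2]), 70.4, 'pca yaw', np.float64(68.8), 'mean', array([0.6146, 0.1414]))
t 6.1 pos [0.6156 0.1473 0.2227] yaw 69.7 shift [-0.15 -0.02  5.07] turn z -0.06 tilt [ 0. -0. -1.] j [  8.  29. -37.  88.  18.  69. -53.]
[[0.612, -0.073, 0.115], [0.531, -0.271, 0.115]] -112.29076507137651
[[0.482, 0.051, 0.072], [0.464, -0.046, 0.072]] -100.72450172060122
[[0.511, 0.056, 0.01], [0.485, -0.069, 0.01]] -102.0813983595897
[[0.445, 0.069, 0.01], [0.417, -0.056, 0.01]] -102.30481063527054
[[0.612, -0.073, 0.115], [0.758, -0.133, 0.115]] -22.507368445623086
```

Call:
carry_out(
  motion=[
    [-0.14,0.01,0.3,0,0,0,1],
    [0,0,0.6,0,0,0,1],
    [0,0,0.8,0,0,0,1],
    [0,0,0.8,0,0,0,1],
    [0,0,0.8,0,0,0,1],
    [0,0,0.8,0,0,0,1],
    [0,0,0.6,0,0,0,1],
    [0,0,0.4,0,0,0,1],
    [0,0,0.25,0,0,0,1],
    [0,0,0.12,0,0,0,1],
    [0,0,0,0,0,0,1],
    [0,0,0,0,0,0,0.3],
    [0,0,0,0,0,0,0.3],
    [0,0,0,0,0,0,0.2],
    [0,0,0,0,0,0,0.2],
    [0,0,0,0,0,0,0.2],
    [0,0,0,0,0,0,0.2],
  ],
  force=15,
)

```text
clock: 7.85
position: [0.6141, 0.1419, 0.004]
tcp_rot: [[0.346, 0.938, 0.0], [0.938, -0.346, 0.0], [0.0, 0.0, -1.0]]
force: [0.5, -0.4, -0.0]
grip_width: 0.0434
grasp_force: 0.0
```

Call:
carry_out(
  motion=[
    [0,0,0,0,0,0,0],
    [0,0,0,0,0,0,0],
    [0,0,0,0,0,0,0],
    [0,0,-0.2,0,0,0,0],
    [0,0,-0.5,0,0,0,0],
    [0,0,-0.7,0,0,0,0],
    [0,0,-0.7,0,0,0,0],
    [0,0,-0.7,0,0,0,0],
    [0,0,-0.7,0,0,0,0],
    [0,0,-0.6,0,0,0,0],
    [0,0,-0.5,0,0,0,0],
    [0,0,-0.3,0,0,0,0],
  ],
  force=15,
)

```text
clock: 9.05
position: [0.6144, 0.1422, 0.2021]
tcp_rot: [[0.346, 0.938, 0.002], [0.938, -0.346, 0.0], [0.001, 0.002, -1.0]]
force: [-0.3, -0.2, -1.2]
grip_width: 0.0365
grasp_force: 15.0
```

Call:
carry_out(
  motion=[
    [0,0,0,0,0,0.5,0],
    [0,0,0,0,0,0.9,0],
    [0,0,0,0,0,1,0],
    [0,0,0,0,0,1,0],
    [0,0,0,0,0,1,0],
    [0,0,0,0,0,1,0],
    [0,0,0,0,0,1,0],
    [0,0,0,0,0,1,0],
    [0,0,0,0,0,1,0],
    [0,0,0,0,0,1,0],
    [0,0,0,0,0,1,0],
    [0,0,0,0,0,1,0],
    [0,0,0,0,0,1,0],
    [0,0,0,0,0,1,0],
    [0,0,0,0,0,1,0],
    [0,0,0,0,0,1,0],
    [0,0,0,0,0,1,0],
    [0,0,0,0,0,1,0],
    [0,0,0,0,0,1,0],
    [0,0,0,0,0,0,0],
  ],
)

```text
clock: 11.05
position: [0.6137, 0.1419, 0.1995]
tcp_rot: [[0.925, -0.38, -0.001], [-0.38, -0.925, -0.0], [-0.001, 0.001, -1.0]]
force: [0.1, 0.3, -0.9]
grip_width: 0.0362
grasp_force: 15.0
```

```bash
python3 - <<'E'
from h import *
need([.6295,-.1935,.2],-22.4); s=env.state(); print(s["grip_width"],s["grasp_force"])
E
```

```text
t 11.05 pos [0.6137 0.1419 0.1995] yaw -22.31 shift [ 3.55  7.61 -0.01] turn z 0.02 tilt [-0.001 -0.    -1.   ] j [  -5.   26.  -17.   91.    8.   64. -137.]
0.036225510166873545 14.999299734172382
```

Call:
carry_out(
  motion=[
    [0.15,0.3,0,0,0,0,0],
    [0.3,0.6,0,0,0,0,0],
    [0.4,0.8,0,0,0,0,0],
    [0.4,0.9,0,0,0,0,0],
    [0.4,0.9,0,0,0,0,0],
    [0.4,0.9,0,0,0,0,0],
    [0.4,0.9,0,0,0,0,0],
    [0.4,0.8,0,0,0,0,0],
    [0.3,0.7,0,0,0,0,0],
    [0.2,0.5,0,0,0,0,0],
    [0.2,0.3,0,0,0,0,0],
    [0,0,0,0,0,0,0],
    [0,0,0,0,0,0,0],
  ],
)

```text
clock: 12.35
position: [0.6304, -0.1924, 0.1996]
tcp_rot: [[0.926, -0.378, -0.0], [-0.378, -0.926, 0.001], [-0.001, -0.001, -1.0]]
force: [-0.6, 0.1, -0.7]
grip_width: 0.0363
grasp_force: 15.0
```

```bash
python3 - <<'E'
from h import *
need([.6295,-.1935,.047],-22.4); s=env.state(); print(s["grip_width"],s["grasp_force"],s["force"])
s=snapshot("wrist"); cv2.imwrite("pics/w2.png",s["color"][:,:,::-1])
print([(np.round(d["xyz"],3).tolist(),round(d["conf"],2)) for d in spot_point("wrist","rack")])
E
```

```text
t 12.35 pos [ 0.6304 -0.1924  0.1996] yaw -22.19 shift [-0.01  0.04  3.82] turn z 0.04 tilt [-0.     0.001 -1.   ] j [  21.   29.  -12.   87.    6.   65. -105.]
0.036272655253740675 14.998587099471479 [-0.57589104  0.14378324 -0.740237  ]
[]
```

View pics/w2.png

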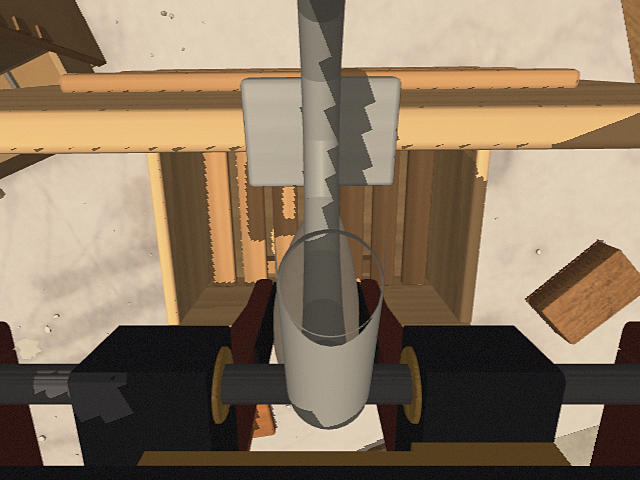

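The wrist view shows the pod held over the cabinet. The flap edge (y≈130) and ring (320,200) are very close ahead of the camera, so I'll check the clearance.

```bash
python3 - <<'E'
from h import *
s=snapshot("wrist"); st=env.state(); print(s["origin"], (np.array(st["tcp_rot"]).T@(s["origin"]-st["position"])).round(4), (np.array(st["tcp_rot"]).T@([.697,-.222,.32]-st["position"])).round(4),(np.array(st["tcp_rot"]).T@np.array(s["rotation"])).round(2).tolist(),s["intrinsics"])
E
```

```text
[ 0.69945706 -0.22066385  0.36200435] [ 0.0748  0.0012 -0.1622] [ 0.073   0.0034 -0.1202] [[-0.0, -0.96, -0.27], [1.0, -0.0, -0.0], [0.0, -0.27, 0.96]] [[378.96788409   0.         316.16552392]
 [  0.         378.96788409 242.47819582]
 [  0.           0.           1.        ]]
```

The camera (75 mm ahead of the tool) stands 42 mm directly above the ring, so I must turn the gripper half round before lowering. I'll back off first and check the wrist size in the scene view.

Call:
carry_out(
  motion=[
    [-0.3,0,0,0,0,0,0],
    [-0.5,0,0,0,0,0,0],
    [-0.7,0,0,0,0,0,0],
    [-0.6,0,0,0,0,-0.4,0],
    [-0.4,0,0,0,0,-0.7,0],
    [0,0,0,0,0,-1,0],
    [0,0,0,0,0,-1,0],
    [0,0,0,0,0,-1,0],
    [0,0,0,0,0,-1,0],
    [0,0,0,0,0,-1,0],
    [0,0,0,0,0,-1,0],
    [0,0,0,0,0,-1,0],
    [0,0,0,0,0,-1,0],
    [0,0,0,0,0,-1,0],
    [0,0,0,0,0,-1,0],
    [0,0,0,0,0,-1,0],
    [0,0,0,0,0,-1,0],
    [0,0,0,0,0,-1,0],
    [0,0,0,0,0,-1,0],
    [0,0,0,0,0,-1,0],
  ],
)

```text
clock: 14.5
position: [0.5378, -0.1546, 0.2001]
tcp_rot: [[0.521, 0.853, 0.0], [0.853, -0.521, -0.0], [0.0, 0.0, -1.0]]
force: [-0.4, 0.2, -0.8]
grip_width: 0.0362
grasp_force: 15.0
```

Call:
carry_out(
  motion=[
    [0,0,0,0,0,-1,0],
    [0,0,0,0,0,-1,0],
    [0,0,0,0,0,-1,0],
    [0,0,0,0,0,-1,0],
    [0,0,0,0,0,-1,0],
    [0,0,0,0,0,-1,0],
    [0,0,0,0,0,-1,0],
    [0,0,0,0,0,-1,0],
    [0,0,0,0,0,-1,0],
    [0,0,0,0,0,-1,0],
    [0,0,0,0,0,-1,0],
    [0,0,0,0,0,-1,0],
    [0,0,0,0,0,-1,0],
    [0,0,0,0,0,-1,0],
    [0,0,0,0,0,-1,0],
    [0,0,0,0,0,-1,0],
    [0,0,0,0,0,-1,0],
    [0,0,0,0,0,-1,0],
    [0,0,0,0,0,-1,0],
    [0,0,0,0,0,-0.9,0],
  ],
)

```text
clock: 16.5
position: [0.5377, -0.1548, 0.2001]
tcp_rot: [[-0.928, 0.373, 0.0], [0.373, 0.928, -0.0], [-0.0, -0.0, -1.0]]
force: [-0.2, -0.3, -1.3]
grip_width: 0.0363
grasp_force: 15.0
```

```bash
python3 - <<'E'
from h import *
need([.6277,-.1926,.047],157.6)
s=snapshot("scene"); cv2.imwrite("pics/s2.png",cv2.resize(s["color"][0:300,200:600,::-1],None,fx=2,fy=2))
st=env.state();R=np.array(st["tcp_rot"])
for z in [0,-.08,-.15,-.273,-.33]: print(z,((proj(s,st["position"]+R@[0,0,z])-[200,0])*2).round(0))
E
```

```text
t 16.5 pos [ 0.5377 -0.1548  0.2001] yaw 158.07 shift [-2.44 -0.04  3.83] turn z 0.09 tilt [ 0. -0. -1.] j [ 49.  26. -50. 100.  22.  64.  59.]
0 [[358. 319.]]
-0.08 [[368. 259.]]
-0.15 [[377. 200.]]
-0.273 [[396.  76.]]
-0.33 [[407.   9.]]
```

View pics/s2.png

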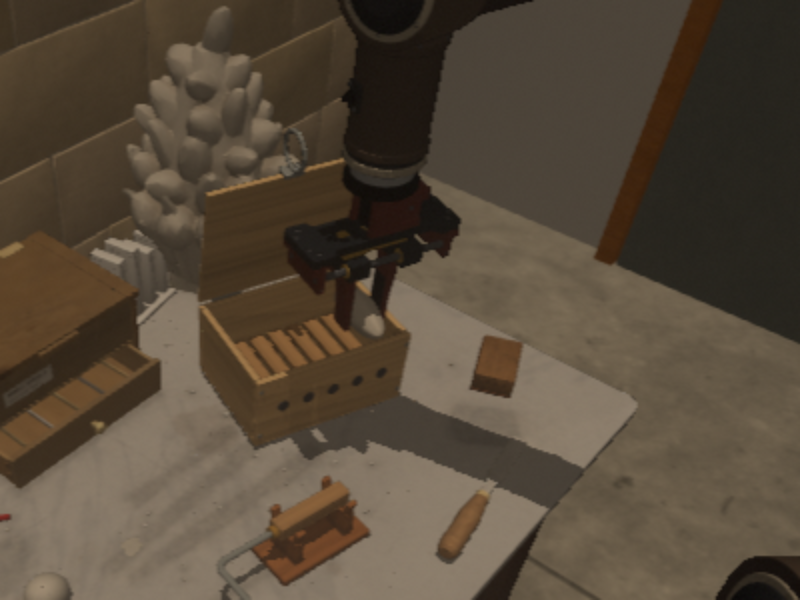

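Call:
carry_out(
  motion=[
    [-0.3,0.1,0,0,0,0.1,0],
    [-0.5,0.2,0,0,0,0,0],
    [-0.6,0.2,0,0,0,0,0],
    [-0.5,0.2,0,0,0,0,0],
    [-0.35,0.1,0,0,0,0,0],
    [-0.19,0.04,0.1,0,0,0,0],
    [0,0,0.3,0,0,0,0],
    [0,0,0.5,0,0,0,0],
    [0,0,0.6,0,0,0,0],
    [0,0,0.5,0,0,0,0],
    [0,0,0.4,0,0,0,0],
    [0,0,0.3,0,0,0,0],
    [0,0,0.1,0,0,0,0],
    [0,0,0,0,0,0,0],
    [0,0,0,0,0,0,0],
  ],
)

```text
clock: 18.05
position: [0.6411, -0.1625, 0.0887]
tcp_rot: [[-0.922, 0.387, 0.001], [0.387, 0.922, -0.0], [-0.001, 0.0, -1.0]]
force: [0.0, 0.5, -0.5]
grip_width: 0.0361
grasp_force: 15.0
```

```bash
python3 - <<'E'
from h import *
need([.641,-.16,.047],157.6); print(env.state()["force"])
s=snapshot("scene"); cv2.imwrite("pics/s3.png",cv2.resize(s["color"][40:240,240:440,::-1],None,fx=3,fy=3))
s=snapshot("wrist")
E
```

```text
t 18.05 pos [ 0.6411 -0.1625  0.0887] yaw 157.24 shift [0.03 0.06 1.04] turn z -0.07 tilt [ 0.001 -0.    -1.   ] j [ 38.  42. -43.  91.  32.  60.  53.]
[ 0.03092509  0.53221377 -0.49000196]
```

View pics/s3.png

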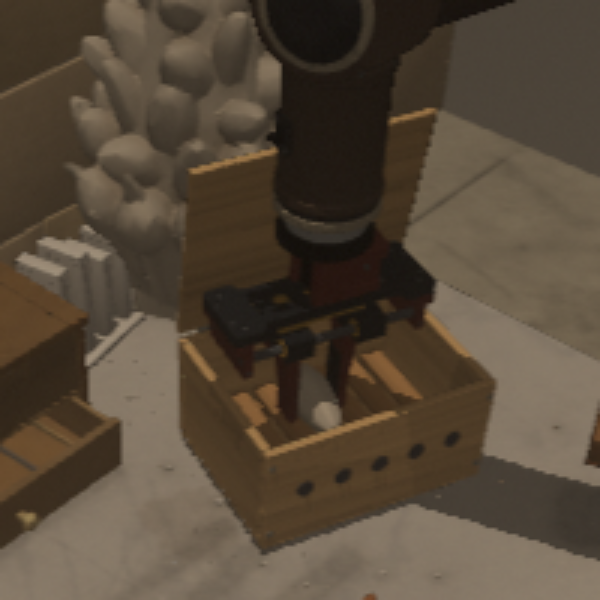

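The crop shows the pod between the fingers inside the walls, its tip at (325,412) behind the front rim. Nothing touches the flap. Now lowering gently.

Call:
carry_out(
  motion=[
    [0.03,0.06,0.25,0,0,0,0],
    [0,0,0.3,0,0,0,0],
    [0,0,0.2,0,0,0,0],
    [0,0,0.1,0,0,0,0],
    [0,0,0.05,0,0,0,0],
    [0,0,0.05,0,0,0,0],
    [0,0,0.05,0,0,0,0],
    [0,0,0,0,0,0,0],
    [0,0,0,0,0,0,0],
  ],
)

```text
clock: 19.05
position: [0.6405, -0.1599, 0.048]
tcp_rot: [[-0.922, 0.387, 0.0], [0.387, 0.922, -0.0], [-0.0, -0.0, -1.0]]
force: [0.6, -0.1, -1.2]
grip_width: 0.0369
grasp_force: 15.0
```

Call:
carry_out(
  motion=[
    [0,0,0.02,0,0,0,0],
    [0,0,0.02,0,0,0,0],
    [0,0,0.02,0,0,0,0],
    [0,0,0,0,0,0,0],
  ],
)

```text
clock: 19.45
position: [0.6407, -0.1599, 0.0468]
tcp_rot: [[-0.922, 0.387, 0.001], [0.387, 0.922, -0.001], [-0.001, -0.0, -1.0]]
force: [-3.0, 0.6, 8.7]
grip_width: 0.0366
grasp_force: 15.0
```

Call:
carry_out(
  motion=[
    [0,0,-0.03,0,0,0,0.45],
    [0,0,0,0,0,0,0.5],
    [0,0,0,0,0,0,0.6],
    [0,0,0,0,0,0,0.65],
    [0,0,0,0,0,0,0.65],
    [0,0,-0.2,0,0,0,0.65],
    [0,0,-0.4,0,0,0,0.65],
    [0,0,-0.6,0,0,0,0.65],
    [0,0,-0.7,0,0,0,0.65],
    [0,0,-0.7,0,0,0,0.65],
    [0,0,-0.6,0,0,0,0.65],
    [0,0,-0.4,0,0,0,0.65],
    [0.3,0,-0.2,0,0,0,0.65],
    [0.6,0,0,0,0,0,0.65],
    [0.8,0,0,0,0,0,0.65],
    [0.8,0,0,0,0,0,0.65],
    [0.5,0,0,0,0,0,0.65],
    [0.3,0,0,0,0,0,0.65],
  ],
)

```text
clock: 21.25
position: [0.5162, -0.1081, 0.1983]
tcp_rot: [[-0.922, 0.386, -0.002], [0.386, 0.922, -0.001], [0.001, -0.001, -1.0]]
force: [-0.3, 0.0, 0.8]
grip_width: 0.0568
grasp_force: 0.0
```

```bash
python3 - <<'E'
from h import *
s=snapshot("top")
print("pod",[(np.round(d["xyz"],3).tolist(),round(d["conf"],2)) for d in spot_point("top","pod_center")])
print("eye",[(np.round(d["xyz"],3).tolist(),round(d["conf"],2)) for d in spot_point("top","flap_eye")])
need([.47,.017,.2],78); need([.47,.017,.2],258)
E
```

```text
pod [([0.527, 0.343, 0.023], 0.47)]
eye [([0.697, -0.222, 0.321], 0.91), ([0.642, -0.161, 0.045], 0.16)]
t 21.4 pos [ 0.5184 -0.1091  0.1988] yaw 157.24 shift [ 2.34  2.44 -0.03] turn z 15.85 tilt [ 0.    -0.001 -1.   ] j [ 47.  24. -52. 104.  21.  63.  55.]
t 21.4 pos [ 0.5184 -0.1091  0.1988] yaw 157.24 shift [ 2.34  2.44 -0.03] turn z -20.15 tilt [ 0.    -0.001 -1.   ] j [ 47.  24. -52. 104.  21.  63.  55.]
```

Call:
carry_out(
  motion=[
    [0.3,0.3,0,0,0,0,0.65],
    [0.5,0.5,0,0,0,0,0.65],
    [0.6,0.6,0,0,0,0,0.65],
    [0.5,0.6,0,0,0,0,0.65],
    [0.44,0.44,0,0,0,0.85,0.65],
    [0,0,0,0,0,1,0.65],
    [0,0,0,0,0,1,0.65],
    [0,0,0,0,0,1,0.65],
    [0,0,0,0,0,1,0.65],
    [0,0,0,0,0,1,0.65],
    [0,0,0,0,0,1,0.65],
    [0,0,0,0,0,1,0.65],
    [0,0,0,0,0,1,0.65],
    [0,0,0,0,0,1,0.65],
    [0,0,0,0,0,1,0.65],
    [0,0,0,0,0,1,0.65],
    [0,0,0,0,0,1,0.65],
    [0,0,0,0,0,1,0.65],
    [0,0,0,0,0,1,0.65],
    [0,0,0,0,0,1,0.65],
  ],
)

```text
clock: 23.4
position: [0.4703, 0.0186, 0.1985]
tcp_rot: [[0.211, 0.978, -0.0], [0.978, -0.211, 0.001], [0.001, -0.0, -1.0]]
force: [0.4, 0.2, 0.0]
grip_width: 0.0573
grasp_force: 0.0
```

Call:
carry_out(
  motion=[
    [0,0,0,0,0,0,0.65],
    [0,0,0,0,0,0,0.65],
  ],
)

```text
clock: 23.6
position: [0.4702, 0.0182, 0.1985]
tcp_rot: [[0.205, 0.979, -0.0], [0.979, -0.205, 0.0], [0.0, -0.0, -1.0]]
force: [0.7, -0.4, 0.1]
grip_width: 0.0573
grasp_force: 0.0
```

```bash
python3 - <<'E'
from h import *
need([.47,.018,.042],78)
s=snapshot("wrist"); cv2.imwrite("pics/w3.png",s["color"][:,:,::-1])
for t in ["pole_handle","rest_seat","hook_mid"]: print(t,[(np.round(d["xyz"],4).tolist(),round(d["conf"],2)) for d in spot_point("wrist",t)])
s=snapshot("top"); print("pod",[(np.round(d["xyz"],3).tolist(),round(d["conf"],2)) for d in spot_point("top","pod_center")],[d["conf"] for d in masks_of("top","pod")])
E
```

```text
t 23.6 pos [0.4702 0.0182 0.1985] yaw 78.19 shift [-0.01 -0.    3.91] turn z 0.04 tilt [-0.  0. -1.] j [ 27.  14. -41. 112.  11.  58. -30.]
pole_handle [([0.4669, 0.0046, 0.0604], 0.8), ([0.3554, 0.2108, 0.0086], 0.73)]
rest_seat [([0.4687, 0.0004, 0.063], 0.97)]
hook_mid [([0.4494, 0.2032, 0.0075], 0.87), ([0.458, 0.1401, 0.0593], 0.64)]
pod [([0.638, -0.159, 0.063], 0.88)] [0.76, 0.52]
```

View pics/w3.png

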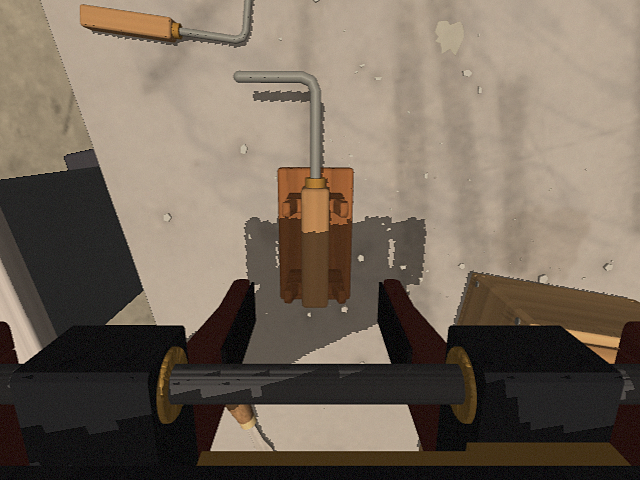

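The wrist view shows the pole's handle centred (315,245), parallel to the tool's x, hook to its left at (240,77). The pod lies on the rack at (0.638,-0.159,0.063). Descending to grasp.

Call:
carry_out(
  motion=[
    [0,0,0.3,0,0,0,0.65],
    [0,0,0.6,0,0,0,0.65],
    [0,0,0.7,0,0,0,0.65],
    [0,0,0.7,0,0,0,0.65],
    [0,0,0.6,0,0,0,0.65],
    [0,0,0.5,0,0,0,0.65],
    [0,0,0.3,0,0,0,0.65],
    [0,0,0.15,0,0,0,0.65],
    [0,0,0.06,0,0,0,0.65],
    [0,0,0,0,0,0,0.65],
    [0,0,0,0,0,0,0.25],
    [0,0,0,0,0,0,0.2],
    [0,0,0,0,0,0,0.1],
    [0,0,0,0,0,0,0],
    [0,0,0,0,0,0,0],
    [0,0,0,0,0,0,0],
    [0,0,0,0,0,0,0],
    [0,0,0,0,0,0,0],
    [0,0,0,0,0,0,0],
  ],
  force=50,
)

```text
clock: 25.85
position: [0.4701, 0.0173, 0.0424]
tcp_rot: [[0.208, 0.978, 0.0], [0.978, -0.208, -0.0], [-0.0, 0.0, -1.0]]
force: [-1.3, 0.2, 6.2]
grip_width: 0.0218
grasp_force: 50.0
```

Call:
carry_out(
  motion=[
    [0,0,-0.1,0,0,0,0],
    [0,0,-0.25,0,0,0,0],
    [0,0,-0.4,0,0,0,0],
    [0,0,-0.6,0,0,0,0],
    [0,0,-0.8,0,0,0,0],
    [0,0,-0.8,0,0,0,0],
    [0,0,-0.8,0,0,0,0],
    [0,0,-0.8,0,0,0,0],
    [0,0,-0.7,0,0,0,0],
    [0,0,-0.6,0,0,0,0],
    [0,0,-0.4,0,0,0,0],
    [0,0,-0.2,0,0,0.1,0],
    [0,0,-0.04,0,0,0.3,0],
    [0,0,0,0,0,0.7,0],
    [0,0,0,0,0,1,0],
    [0,0,0,0,0,1,0],
    [0,0,0,0,0,1,0],
    [0,0,0,0,0,1,0],
    [0,0,0,0,0,1,0],
    [0,0,0,0,0,1,0],
  ],
)

```text
clock: 27.85
position: [0.4695, 0.0174, 0.3007]
tcp_rot: [[0.74, 0.672, -0.002], [0.672, -0.74, 0.0], [-0.001, -0.002, -1.0]]
force: [-1.1, 0.0, -0.7]
grip_width: 0.0215
grasp_force: 50.0
```

Call:
carry_out(
  motion=[
    [0,0,0,0,0,1,0],
    [0,0,0,0,0,1,0],
    [0,0,0,0,0,1,0],
    [0,0,0,0,0,1,0],
    [0,0,0,0,0,1,0],
    [0,0,0,0,0,1,0],
    [0,0,0,0,0,1,0],
    [0,0,0,0,0,1,0],
    [0,0,0,0,0,1,0],
    [0,0,0,0,0,1,0],
    [0,0,0,0,0,1,0],
    [0,0,0,0,0,1,0],
    [0,0,0,0,0,0.7,0],
    [0,0,0,0,0,0.3,0],
    [0,0,0,0,0,0,0],
  ],
)

```text
clock: 29.35
position: [0.4697, 0.0174, 0.3012]
tcp_rot: [[0.924, -0.383, -0.001], [-0.383, -0.924, 0.0], [-0.001, 0.0, -1.0]]
force: [-0.5, -1.3, -0.7]
grip_width: 0.0214
grasp_force: 50.0
```

```bash
python3 - <<'E'
from h import *
need([.5558,-.26,.301],-22.4)
for c in ["top","scene","wrist"]:
    s=snapshot(c)
    for t in ["hook_mid","pole_handle","flap_eye","flap_hinge"]: print(c,t,[(np.round(d["xyz"],4).tolist(),round(d["conf"],2)) for d in spot_point(c,t)])
st=env.state(); R=np.array(st["tcp_rot"]); print("pred hook",st["position"]+R@[.116,-.034,-.019])
E
```

```text
t 29.35 pos [0.4697 0.0174 0.3012] yaw -22.5 shift [4.64 5.58 0.  ] turn z -0.02 tilt [-0.001  0.    -1.   ] j [  22.    7.  -33.  104.    4.   70. -124.]
top hook_mid [([0.4494, 0.2026, 0.0055], 0.74), ([0.5915, 0.0054, 0.3149], 0.71), ([0.6362, -0.1592, 0.0613], 0.67), ([0.648, -0.2036, 0.0407], 0.51)]
top pole_handle [([0.3528, 0.2078, 0.0081], 0.57)]
top flap_eye [([0.6955, -0.2234, 0.3202], 0.66)]
top flap_hinge [([0.7244, -0.2332, 0.1207], 0.86), ([0.6406, -0.1602, 0.0452], 0.31)]
scene hook_mid [([0.4488, 0.2019, 0.0079], 0.78), ([0.5954, 0.0071, 0.322], 0.58)]
scene pole_handle [([0.4571, 0.0189, 0.3173], 0.96), ([0.3495, 0.2094, 0.01], 0.72)]
scene flap_eye [([0.6959, -0.2228, 0.3166], 0.66)]
scene flap_hinge [([0.7263, -0.2318, 0.1156], 0.73)]
wrist hook_mid [([0.4493, 0.2036, 0.0117], 0.83), ([0.5892, 0.0065, 0.3165], 0.78)]
wrist pole_handle [([0.4567, 0.0219, 0.3188], 0.95), ([0.3529, 0.2103, 0.0085], 0.56)]
wrist flap_eye []
wrist flap_hinge []
pred hook [0.59030974 0.00442069 0.3208762 ]
```

Call:
carry_out(
  motion=[
    [0,0.3,0,0,0,0,0],
    [0,0.6,0,0,0,0,0],
    [0,0.8,0,0,0,0,0],
    [0,0.8,0,0,0,0,0],
    [0,0.8,0,0,0,0,0],
    [0,0.8,0,0,0,0,0],
    [0,0.7,0,0,0,0,0],
    [0,0.5,0,0,0,0,0],
    [0.3,0.28,0,0,0,0,0],
    [0.5,0,0,0,0,0,0],
    [0.7,0,0,0,0,0,0],
    [0.8,0,0,0,0,0,0],
    [0.8,0,0,0,0,0,0],
    [0.7,0,0,0,0,0,0],
    [0.5,0,0,0,0,0,0],
    [0.3,0,0,0,0,0,0],
    [0.04,0,0,0,0,0,0],
    [0,0,0,0,0,0,0],
    [0,0,0,0,0,0,0],
  ],
)

```text
clock: 32.0
position: [0.5555, -0.2596, 0.3021]
tcp_rot: [[0.924, -0.383, -0.0], [-0.383, -0.924, -0.0], [-0.0, 0.0, -1.0]]
force: [0.4, 0.4, -0.8]
grip_width: 0.0214
grasp_force: 50.0
```

```bash
python3 - <<'E'
from h import *
need([.5768,-.2092,.301],-22.4)
for c in ["top","scene","wrist"]:
    s=snapshot(c)
    for t in ["hook_mid","flap_eye"]: print(c,t,[(np.round(d["xyz"],4).tolist(),round(d["conf"],2)) for d in spot_point(c,t)])
st=env.state(); R=np.array(st["tcp_rot"]); print("pred hook",st["position"]+R@[.116,-.034,-.019])
cv2.imwrite("pics/w4.png",s["color"][:,:,::-1])
E
```

```text
t 32.0 pos [ 0.5555 -0.2596  0.3021] yaw -22.49 shift [ 0.01 -1.37  0.03] turn z -0.02 tilt [-0. -0. -1.] j [ 34.  21. -19.  86.   7.  75. -98.]
top hook_mid [([0.6787, -0.2726, 0.3142], 0.79), ([0.4534, 0.2027, 0.005], 0.77)]
top flap_eye [([0.6953, -0.2198, 0.3193], 0.56)]
scene hook_mid [([0.6832, -0.2737, 0.3214], 0.89)]
scene flap_eye [([0.6979, -0.2239, 0.3175], 0.93), ([0.6232, 0.2613, 0.0218], 0.62)]
wrist hook_mid [([0.6736, -0.27, 0.319], 0.7), ([0.6495, -0.2031, 0.0048], 0.51)]
wrist flap_eye [([0.6986, -0.2213, 0.3194], 0.8)]
pred hook [ 0.67628414 -0.27283363  0.32104525]
```

View pics/w4.png

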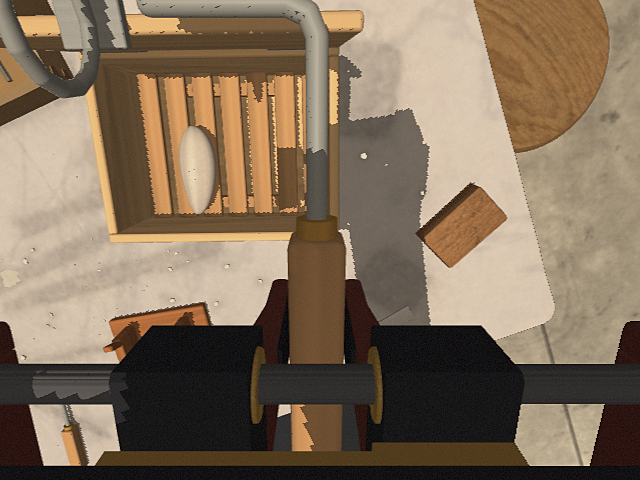

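The wrist view shows the pod lying on the slats (197,170), the bar tip at (138,5) and the ring at (60,40) just left of it. I'll slide the bar in along −y.

Call:
carry_out(
  motion=[
    [0,-0.1,0,0,0,0,0],
    [0,-0.2,0,0,0,0,0],
    [0,-0.2,0,0,0,0,0],
    [0,-0.2,0,0,0,0,0],
    [0,-0.2,0,0,0,0,0],
    [0,-0.2,0,0,0,0,0],
    [0,-0.17,0,0,0,0,0],
    [0,-0.1,0,0,0,0,0],
    [0,0,0,0,0,0,0],
  ],
)

```text
clock: 33.35
position: [0.5774, -0.2084, 0.3018]
tcp_rot: [[0.924, -0.382, 0.0], [-0.382, -0.924, 0.0], [-0.0, -0.0, -1.0]]
force: [0.2, 0.5, -0.5]
grip_width: 0.0216
grasp_force: 50.0
```

```bash
python3 - <<'E'
from h import *
need([.5768,-.2092,.301],-22.4)
s=snapshot("wrist"); w=s["color"][:200,:400,::-1]; t=snapshot("scene")
st=env.state(); R=np.array(st["tcp_rot"]); hk=st["position"]+R@[.116,-.034,-.019]; print(hk)
u,v=proj(t,hk)[0].astype(int); b=t["color"][v-40:v+40,u-40:u+40,::-1]
cv2.imwrite("pics/m5.png",np.hstack([w,cv2.resize(b,(200,200),interpolation=cv2.INTER_CUBIC)]))
for c in ["scene","wrist"]:
    for n in ["hook_mid","flap_eye"]: print(c,n,[(np.round(d["xyz"],4).tolist(),round(d["conf"],2)) for d in spot_point(c,n)])
E
```

```text
t 33.35 pos [ 0.5774 -0.2084  0.3018] yaw -22.44 shift [-0.01  0.02  0.02] turn z -0.01 tilt [ 0.  0. -1.] j [  30.   21.  -20.   86.    7.   75. -103.]
[ 0.69723389 -0.22246923  0.32078686]
scene hook_mid [([0.7031, -0.2251, 0.3199], 0.71), ([0.4473, 0.2025, 0.0076], 0.61)]
scene flap_eye [([0.6956, -0.2243, 0.32], 0.86)]
wrist hook_mid [([0.6959, -0.2196, 0.3194], 0.82)]
wrist flap_eye [([0.6977, -0.2166, 0.3186], 0.84), ([0.6978, -0.2206, 0.3184], 0.19)]
```

View pics/m5.png

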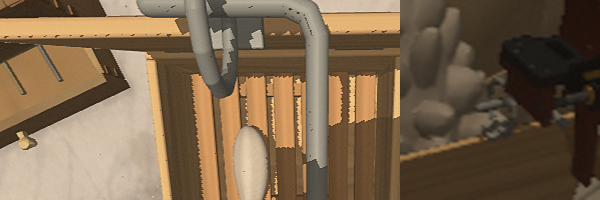

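The bar passes through the ring at (205,10), with its tip showing beyond at (140,5). Now I'll swing gently along the arc, about 20°/s.

Call:
carry_out(
  motion=[
    [-0.17,0,0.03,0,0,0,0],
    [-0.17,0,0.03,0,0,0,0],
    [-0.17,0,0.04,0,0,0,0],
    [-0.17,0,0.05,0,0,0,0],
    [-0.17,0,0.05,0,0,0,0],
    [-0.17,0,0.06,0,0,0,0],
    [-0.17,0,0.06,0,0,0,0],
    [-0.16,0,0.07,0,0,0,0],
    [-0.16,0,0.08,0,0,0,0],
    [-0.16,0,0.08,0,0,0,0],
  ],
)

```text
clock: 34.65
position: [0.515, -0.1835, 0.2796]
tcp_rot: [[0.924, -0.383, 0.0], [-0.383, -0.924, -0.0], [0.0, 0.0, -1.0]]
force: [1.6, -0.3, -0.7]
grip_width: 0.0214
grasp_force: 50.0
```

```bash
cat >> h.py <<'E'
def flapchk():
    s=env.state(); R=np.array(s["tcp_rot"]); hk=s["position"]+R@[.116,-.034,-.019]; h=np.array([.725,-.232,.12]); x=np.array([.9245,-.381,0])
    g=lambda p:(round(float((h-p)@x*1000)),round(float((p-h)[2]*1000)),round(float(np.degrees(np.arctan2((p-h)[2],(h-p)@x))),1),round(float((p-h)@[.381,.9245,0]*1000)))
    print("t",s["clock"],"F",s["force"].round(1),"bar f,u,deg,y",g(hk),"grip",s["grip_width"])
    for c in ["scene","wrist","top"]:
        snapshot(c)
        for n in ["hook_mid","flap_eye"]:
            print(c,n,[(g(np.array(d["xyz"])),round(d["conf"],2)) for d in spot_point(c,n) if np.linalg.norm(d["xyz"]-hk)<.06])
E
python3 -c "
from h import *
flapchk()"
```

```text
t 34.65 F [ 1.6 -0.3 -0.7] bar f,u,deg,y (97, 179, 61.6, -1) grip 0.021376455162283897
scene hook_mid [((92, 176, 62.4, -1), 0.97)]
scene flap_eye [((79, 183, 66.7, -3), 0.57)]
wrist hook_mid [((98, 176, 61.0, -1), 0.94)]
wrist flap_eye []
top hook_mid [((94, 172, 61.2, -1), 0.72)]
top flap_eye []
```

Call:
carry_out(
  motion=[
    [-0.15,0,0.09,0,0,0,0],
    [-0.15,0,0.09,0,0,0,0],
    [-0.15,0,0.1,0,0,0,0],
    [-0.14,0,0.1,0,0,0,0],
    [-0.14,0,0.11,0,0,0,0],
    [-0.14,0,0.11,0,0,0,0],
    [-0.13,0,0.12,0,0,0,0],
    [-0.13,0,0.12,0,0,0,0],
    [-0.13,0,0.12,0,0,0,0],
    [-0.12,0,0.13,0,0,0,0],
    [-0.12,0,0.13,0,0,0,0],
    [-0.11,0,0.14,0,0,0,0],
    [-0.11,0,0.14,0,0,0,0],
    [-0.1,0,0.14,0,0,0,0],
    [-0.1,0,0.15,0,0,0,0],
    [-0.09,0,0.15,0,0,0,0],
    [-0.09,0,0.15,0,0,0,0],
    [-0.08,0,0.16,0,0,0,0],
    [-0.07,0,0.16,0,0,0,0],
    [-0.07,0,0.16,0,0,0,0],
  ],
)

```text
clock: 37.1
position: [0.4295, -0.1481, 0.1765]
tcp_rot: [[0.924, -0.383, -0.0], [-0.383, -0.924, -0.0], [0.0, 0.0, -1.0]]
force: [0.5, 0.6, 0.1]
grip_width: 0.0219
grasp_force: 50.0
```

```bash
python3 -c "
from h import *
flapchk();need([.6,0,.3],-22.4)"
```

```text
t 37.1 F [0.5 0.6 0.1] bar f,u,deg,y (189, 75, 21.8, -1) grip 0.02191073749977154
scene hook_mid [((182, 75, 22.3, 1), 0.63)]
scene flap_eye [((178, 87, 26.1, -4), 0.66)]
wrist hook_mid [((190, 72, 20.7, 0), 0.66)]
wrist flap_eye []
top hook_mid [((189, 70, 20.2, 0), 0.5)]
top flap_eye [((180, 87, 25.9, -1), 0.8)]
t 37.55 pos [ 0.4299 -0.1482  0.1773] yaw -22.5 shift [ 2.51 -5.05 -3.07] turn z -0.02 tilt [ 0. -0. -1.] j [  33.   11.  -22.  116.    5.   53. -105.]
```

Call:
carry_out(
  motion=[
    [-0.06,0,0.16,0,0,0,0],
    [-0.06,0,0.17,0,0,0,0],
    [-0.05,0,0.17,0,0,0,0],
    [-0.05,0,0.17,0,0,0,0],
    [-0.04,0,0.17,0,0,0,0],
    [-0.03,0,0.17,0,0,0,0],
    [-0.03,0,0.17,0,0,0,0],
    [-0.02,0,0.17,0,0,0,0],
    [-0.01,0,0.12,0,0,0,0],
    [-0.01,0,0.1,0,0,0,0],
    [0,0,0.1,0,0,0,0],
    [0,0,0.1,0,0,0,0],
    [0,0,0.1,0,0,0,0],
    [0,0,0,0,0,0,0],
  ],
)

```text
clock: 38.95
position: [0.4161, -0.1426, 0.1018]
tcp_rot: [[0.924, -0.383, -0.001], [-0.383, -0.924, 0.0], [-0.001, 0.0, -1.0]]
force: [-0.5, -0.1, -1.3]
grip_width: 0.0216
grasp_force: 50.0
```

```bash
python3 -c "
from h import *
flapchk()"
```

```text
t 38.95 F [-0.5 -0.1 -1.3] bar f,u,deg,y (204, 1, 0.2, -1) grip 0.021586452071785382
scene hook_mid [((198, 0, 0.0, -1), 0.84)]
scene flap_eye [((198, 13, 3.8, -8), 0.94)]
wrist hook_mid [((207, -1, -0.3, -1), 0.79)]
wrist flap_eye []
top hook_mid [((200, -5, -1.5, -2), 0.56)]
top flap_eye [((199, 19, 5.4, -3), 0.77)]
```

Call:
carry_out(
  motion=[
    [0,0,0.05,0,0,0,0],
    [0,0,0.05,0,0,0,0],
    [0,0,0.05,0,0,0,0],
    [0,0,0.05,0,0,0,0],
    [0,0,0.04,0,0,0,0],
    [0,0,0.04,0,0,0,0],
    [0,0,0.03,0,0,0,0],
    [0,0,0.03,0,0,0,0],
    [0,0,0.02,0,0,0,0],
    [0,0,0,0,0,0,0],
  ],
)

```text
clock: 40.4
position: [0.4163, -0.1426, 0.0877]
tcp_rot: [[0.924, -0.383, -0.0], [-0.383, -0.924, 0.0], [-0.0, 0.0, -1.0]]
force: [-0.3, -0.4, -0.5]
grip_width: 0.0217
grasp_force: 50.0
```

Call:
carry_out(
  motion=[
    [0,0,0.02,0,0,0,0],
    [0,0,0.02,0,0,0,0],
    [0,0,0,0,0,0,0],
  ],
)

```text
clock: 40.7
position: [0.4164, -0.1426, 0.0862]
tcp_rot: [[0.924, -0.383, -0.0], [-0.383, -0.924, 0.0], [-0.0, 0.0, -1.0]]
force: [0.5, 0.6, 0.5]
grip_width: 0.0215
grasp_force: 50.0
```

Call:
carry_out(
  motion=[
    [0,0,0.02,0,0,0,0],
    [0,0,0.02,0,0,0,0],
    [0,0,0,0,0,0,0],
  ],
)

```text
clock: 41.0
position: [0.4165, -0.1427, 0.0848]
tcp_rot: [[0.924, -0.383, 0.0], [-0.383, -0.924, -0.0], [0.0, 0.0, -1.0]]
force: [-2.0, -0.5, 3.2]
grip_width: 0.0219
grasp_force: 50.0
```

Call:
carry_out(
  motion=[
    [0,0,0.02,0,0,0,0],
    [0,0,0.02,0,0,0,0],
    [0,0,0,0,0,0,0],
  ],
)

```text
clock: 41.3
position: [0.4165, -0.1427, 0.0831]
tcp_rot: [[0.924, -0.383, 0.0], [-0.383, -0.924, -0.0], [0.0, 0.0, -1.0]]
force: [-2.3, 0.4, 4.4]
grip_width: 0.0217
grasp_force: 50.0
```

```bash
python3 -c "
from h import *
flapchk()"
```

```text
t 41.3 F [-2.3  0.4  4.4] bar f,u,deg,y (203, -18, -5.0, -1) grip 0.021721353877031592
scene hook_mid [((199, -17, -4.9, 2), 0.69)]
scene flap_eye [((193, 3, 0.7, -6), 0.57)]
wrist hook_mid [((209, -19, -5.2, -2), 0.77)]
wrist flap_eye []
top hook_mid [((200, -24, -6.9, 0), 0.84)]
top flap_eye [((199, 1, 0.4, -1), 0.55)]
```

Call:
carry_out(
  motion=[
    [0,0,0.03,0,0,0,0],
    [0,0,0.03,0,0,0,0],
    [0,0,0,0,0,0,0],
  ],
)

```text
clock: 42.05
position: [0.4163, -0.1426, 0.0805]
tcp_rot: [[0.924, -0.383, -0.0], [-0.383, -0.924, 0.0], [-0.0, 0.0, -1.0]]
force: [-1.9, -0.3, 4.1]
grip_width: 0.0217
grasp_force: 50.0
```

```bash
python3 - <<'E'
from h import *
flapchk()
s=snapshot("scene"); a=cv2.resize(s["color"][110:260,260:420,::-1],None,fx=3.5,fy=3.5,interpolation=cv2.INTER_CUBIC); cv2.imwrite("pics/s6.png",a)
E
```

```text
t 42.05 F [-1.9 -0.3  4.1] bar f,u,deg,y (203, -21, -5.8, -1) grip 0.02169220318536531
scene hook_mid [((199, -14, -4.1, 1), 0.75)]
scene flap_eye [((198, 0, -0.1, -4), 0.89)]
wrist hook_mid []
wrist flap_eye []
top hook_mid [((199, -23, -6.7, 1), 0.81)]
top flap_eye [((199, 3, 1.0, -2), 0.57)]
```

View pics/s6.png

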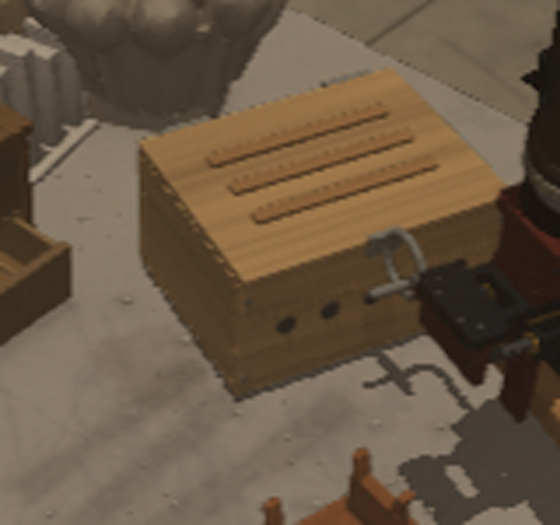

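The crop shows the flap lying flush on the walls, and the ring at (395,255) with the bar still in it at (395,290). The force saturates at 4 N, so the flap is against its stop and shut. I'll centre the bar in the ring and slide it out.

Call:
carry_out(
  motion=[
    [0,0,-0.1,0,0,0,0],
    [0,0,-0.12,0,0,0,0],
    [0,0,-0.12,0,0,0,0],
    [0,0,-0.06,0,0,0,0],
    [0,0,0,0,0,0,0],
  ],
)

```text
clock: 43.05
position: [0.4166, -0.1427, 0.0971]
tcp_rot: [[0.924, -0.383, 0.001], [-0.383, -0.924, -0.0], [0.001, -0.0, -1.0]]
force: [-0.6, 0.7, -1.5]
grip_width: 0.0217
grasp_force: 50.0
```

```bash
python3 -c "
from h import *
flapchk()"
```

```text
t 43.05 F [-0.6  0.7 -1.5] bar f,u,deg,y (203, -4, -1.1, -1) grip 0.021682053400024392
scene hook_mid [((200, -1, -0.4, 0), 0.9)]
scene flap_eye [((201, -1, -0.3, -7), 0.89)]
wrist hook_mid []
wrist flap_eye []
top hook_mid [((203, -8, -2.3, -1), 0.6)]
top flap_eye [((202, 0, 0.0, -1), 0.81)]
```

Call:
carry_out(
  motion=[
    [0,0.1,0,0,0,0,0],
    [0,0.2,0,0,0,0,0],
    [0,0.25,0,0,0,0,0],
    [0,0.25,0,0,0,0,0],
    [0,0.25,0,0,0,0,0],
    [0,0.25,0,0,0,0,0],
    [0,0.2,0,0,0,0,0],
    [0,0,0,0,0,0,0],
    [0,0,-0.2,0,0,0,0],
    [0,0,-0.4,0,0,0,0],
    [0,0,-0.5,0,0,0,0],
    [0,0,-0.5,0,0,0,0],
    [0,0,-0.3,0,0,0,0],
  ],
)

```text
clock: 44.8
position: [0.3943, -0.1977, 0.1745]
tcp_rot: [[0.924, -0.382, 0.002], [-0.382, -0.924, -0.001], [0.002, 0.0, -1.0]]
force: [0.7, 0.2, 0.4]
grip_width: 0.0215
grasp_force: 50.0
```

Call:
carry_out(
  motion=[
    [0,-0.3,0,0,0,0,0],
    [0,-0.5,0,0,0,0,0],
    [0,-0.7,0,0,0,0,0],
    [0,-0.8,0,0,0,0,0],
    [0,-0.8,0,0,0,0,0],
    [-0.1,-0.8,0,0,0,0,0],
    [-0.1,-0.8,0,0,0,0,0],
    [-0.1,-0.6,0,0,0,0,0],
    [0,-0.4,0,0,0,-0.4,0],
    [0,0,0,0,0,-0.7,0],
    [0,0,0,0,0,-1,0],
    [0,0,0,0,0,-1,0],
    [0,0,0,0,0,-1,0],
    [0,0,0,0,0,-1,0],
    [0,0,0,0,0,-1,0],
    [0,0,0,0,0,-1,0],
    [0,0,0,0,0,-1,0],
    [0,0,0,0,0,-1,0],
    [0,0,0,0,0,-1,0],
    [0,0,0,0,0,-1,0],
  ],
)

```text
clock: 46.8
position: [0.4693, 0.0173, 0.172]
tcp_rot: [[0.836, 0.549, -0.001], [0.549, -0.836, 0.0], [-0.001, -0.001, -1.0]]
force: [-0.5, -0.2, -0.8]
grip_width: 0.0216
grasp_force: 50.0
```

Call:
carry_out(
  motion=[
    [0,0,0,0,0,-1,0],
    [0,0,0,0,0,-1,0],
    [0,0,0,0,0,-1,0],
    [0,0,0,0,0,-1,0],
    [0,0,0,0,0,-1,0],
    [0,0,0,0,0,-1,0],
    [0,0,0,0,0,-1,0],
    [0,0,0,0,0,-1,0],
    [0,0,0,0,0,-0.7,0],
    [0,0,0,0,0,-0.3,0],
    [0,0,0,0,0,0,0],
  ],
)

```text
clock: 47.9
position: [0.4694, 0.0172, 0.1723]
tcp_rot: [[0.208, 0.978, -0.001], [0.978, -0.208, 0.0], [0.0, -0.001, -1.0]]
force: [0.1, 0.1, -0.0]
grip_width: 0.0216
grasp_force: 50.0
```

```bash
python3 - <<'E'
from h import *
need([.4701,.0173,.0424],78)
s=env.state();R=np.array(s["tcp_rot"])
for c in ["scene","wrist"]:
    snapshot(c)
    for n in ["hook_mid","pole_handle","flap_eye"]: print(c,n,[((R.T@(d["xyz"]-s["position"])).round(4).tolist(),round(d["conf"],2), np.round(d["xyz"],3).tolist()) for d in spot_point(c,n)])
E
```

```text
t 47.9 pos [0.4694 0.0172 0.1723] yaw 78.01 shift [0.01 0.02 3.25] turn z 0.0 tilt [-0.001  0.    -1.   ] j [ 32.  18. -48. 113.  16.  56. -35.]
scene hook_mid [([0.1759, -0.0601, 0.1643], 0.84, [0.447, 0.202, 0.008]), ([0.117, -0.0312, -0.022], 0.64, [0.463, 0.138, 0.194])]
scene pole_handle [([-0.0133, -0.0024, -0.0141], 0.88, [0.464, 0.005, 0.186]), ([0.1641, -0.1542, 0.1611], 0.57, [0.353, 0.21, 0.011])]
scene flap_eye []
wrist hook_mid []
wrist pole_handle [([0.1638, -0.1507, 0.1666], 0.85, [0.356, 0.209, 0.006]), ([-0.0124, -0.0037, -0.0165], 0.72, [0.463, 0.006, 0.189])]
wrist flap_eye []
```

Call:
carry_out(
  motion=[
    [0.01,0.02,0.3,0,0,0,0],
    [0,0,0.5,0,0,0,0],
    [0,0,0.6,0,0,0,0],
    [0,0,0.5,0,0,0,0],
    [0,0,0.4,0,0,0,0],
    [0,0,0.2,0,-0.2,0,0],
    [0,0,0,0,-0.3,0,0],
    [0,0,0.15,0,0,0,0],
    [0,0,0.15,0,0,0,0],
    [0,0,0.1,0,0,0,0],
    [0,0,0.1,0,0,0,0],
    [0,0,0.08,0,0,0,0],
    [0,0,0.06,0,0,0,0],
    [0,0,0.03,0,0,0,0],
    [0,0,0,0,0,0,0],
  ],
)

```text
clock: 49.8
position: [0.4702, 0.0162, 0.0458]
tcp_rot: [[0.208, 0.978, -0.009], [0.977, -0.208, -0.043], [-0.044, -0.0, -0.999]]
force: [0.7, 0.7, -0.4]
grip_width: 0.0213
grasp_force: 50.0
```

```bash
python3 - <<'E'
from h import *
need([.4701,.0173,.0424],78);print(env.state()["force"])
for c in ["scene","wrist","top"]:
    snapshot(c)
    for n in ["hook_mid","pole_handle","rest_seat"]: print(c,n,[(round(d["conf"],2), np.round(d["xyz"],3).tolist()) for d in spot_point(c,n)])
E
```

```text
t 49.8 pos [0.4702 0.0162 0.0458] yaw 78.0 shift [ 0.03 -0.01  0.08] turn z -0.0 tilt [-0.009 -0.043 -0.999] j [ 22.  29. -39. 119.  30.  43. -49.]
[ 0.71087549  0.68706398 -0.43128654]
scene hook_mid [(0.77, [0.452, 0.206, 0.008]), (0.58, [0.466, 0.137, 0.067]), (0.58, [0.464, 0.002, 0.062])]
scene pole_handle [(0.83, [0.354, 0.211, 0.009]), (0.67, [0.466, 0.002, 0.064])]
scene rest_seat [(0.66, [0.468, 0.002, 0.062])]
wrist hook_mid []
wrist pole_handle [(0.79, [0.468, 0.007, 0.061])]
wrist rest_seat []
top hook_mid [(0.55, [0.46, 0.137, 0.058]), (0.53, [0.454, 0.2, 0.008])]
top pole_handle [(0.87, [0.347, 0.21, 0.006])]
top rest_seat []
```

Level and in line; I'll lower the last 3–4 mm until it bears.

Call:
carry_out(
  motion=[
    [0.03,0,0.04,0,0,0,0],
    [0,0,0.03,0,0,0,0],
    [0,0,0.02,0,0,0,0],
    [0,0,0,0,0,0,0],
  ],
)

```text
clock: 50.8
position: [0.4705, 0.0174, 0.0425]
tcp_rot: [[0.208, 0.978, -0.009], [0.977, -0.208, -0.043], [-0.044, 0.0, -0.999]]
force: [-2.2, -0.8, 5.1]
grip_width: 0.0216
grasp_force: 50.0
```

Bearing with 5 N. Release and go up.

Call:
carry_out(
  motion=[
    [0,0,0,0,0,0,0.3],
    [0,0,0,0,0,0,0.4],
    [0,0,0,0,0,0,0.5],
    [0,0,0,0,0,0,0.6],
    [0,0,0,0,0,0,0.65],
    [0,0,0,0,0,0,0.65],
    [0,0,-0.1,0,0,0,0.65],
    [0,0,-0.3,0,0,0,0.65],
    [0,0,-0.5,0,0,0,0.65],
    [0,0,-0.7,0,0,0,0.65],
    [0,0,-0.8,0,0,0,0.65],
    [0,0,-0.8,0,0,0,0.65],
    [0,0,-0.6,0,0,0,0.65],
    [0,0,-0.3,0,0,0,0.65],
    [0,0,0,0,0,0,0.65],
  ],
  force=5,
)

```text
clock: 52.3
position: [0.4727, 0.0244, 0.2078]
tcp_rot: [[0.208, 0.978, -0.006], [0.977, -0.208, -0.043], [-0.043, 0.003, -0.999]]
force: [-0.2, -0.8, -0.2]
grip_width: 0.0569
grasp_force: 0.0
```

```bash
python3 - <<'E'
from h import *
print(env.state()["clock"],env.state()["position"])
im=[]
for c in ["scene","wrist"]:
    s=snapshot(c)
    im.append(s["color"][:,:,::-1])
    for n in ["hook_mid","pole_handle","flap_eye"]: print(c,n,[(round(d["conf"],2), np.round(d["xyz"],3).tolist()) for d in spot_point(c,n)])
a=cv2.resize(im[0][100:320,240:420],None,fx=2.2,fy=2.2); b=cv2.resize(im[1],(400,300)); b=np.pad(b,((0,a.shape[0]-300),(0,0),(0,0)))
cv2.imwrite("pics/f.png",np.hstack([a,b]))
E
```

```text
52.3 [0.47272715 0.02443158 0.20775881]
scene hook_mid [(0.96, [0.466, 0.142, 0.06]), (0.95, [0.45, 0.205, 0.007]), (0.46, [0.541, -0.159, 0.118])]
scene pole_handle [(0.95, [0.465, 0.005, 0.058]), (0.84, [0.353, 0.21, 0.011])]
scene flap_eye [(0.82, [0.537, -0.161, 0.119]), (0.54, [0.466, 0.14, 0.062])]
wrist hook_mid [(0.93, [0.449, 0.202, 0.009]), (0.86, [0.46, 0.14, 0.058])]
wrist pole_handle [(0.61, [0.47, 0.006, 0.058]), (0.56, [0.354, 0.209, 0.006])]
wrist flap_eye []
```

View pics/f.png

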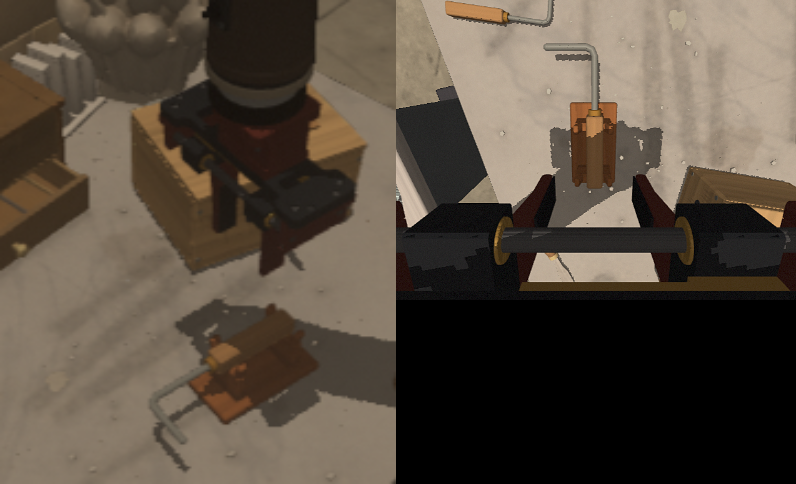

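The pole lies back in its forks at (250,340), as it did at the start. The flap is shut with its eye at z 0.119, and the robot touches nothing.

```bash
python3 -c "
from station import *
print(finish_job())"
```

```text
the job is handed in; nothing more can be done
None
```

The job is handed in at about 52 s of the 72 s allowed: the pod was lowered onto the rack, the flap swung fully shut with the hooked pole, the pole is back in the forks of its rest, and I never touched the other casts; no verdict came back.

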